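Hang the drying bracket on the keyhole stud above the beaker

ROBOT

A 7-joint arm with a two-finger parallel gripper is mounted at the origin on a cart in front of the work surface, level with it; the furniture and walls round the work are solid. World frame = base frame: x ahead of the robot, y to its left, z up, the work surface at z = 0. Lengths are in m, angles in degrees, forces in N, time in s.
With the tool pointing down it reaches from about 0.425 to 0.875 m from the base axis. Payload 4.7 kg.
Tool frame: the origin (TCP) lies at the very end of the fingers, on their centre line; the grasp point (between the pads) lies 19 mm behind it (env.grip_point_offset is the distance from the TCP to the grasp point, in m); z points along the fingers, y is the line along which they close (so a half turn about z gives the same grasp; the last joint's range is limited). The gripper opens to 87 mm and grips with 3 to 60 N. Pads are 19 mm wide; open, the fingers measure 117 mm over their backs; the gripper's body (75 mm by 190 mm) begins 51 mm behind the grasp point.
Start: joints at [-72.817, 18.392, -4.016, 83.108, 1.295, 78.541, -3.26], TCP at [0.183, 0.624, 0.223] pointing down, gripper open.
Joint ranges: [-163.93, 163.93], [-17.29, 119.83], [-79.2, 71.16], [3.27, 140.29], [-89.18, 269.18], [5.43, 117.66], [-154.24, 154.24]. Speed limits (degrees/s): [147.25, 147.25, 180, 180, 180, 180, 180].

INTERFACE

Orientations are given as [roll, pitch, yaw] about the fixed x, y, z axes, in that order (R = Rz(yaw) Ry(pitch) Rx(roll)).
In Python, from cell import env gives the robot as it stands.
- The arm moves only by the tool jog_arm, never from a script. Its argument "motion" is a list of rows, each an object of numbers: "x", "y", "z": the shift along the tool's x, y, z in cm; "ax", "ay", "az": the turn, a rotation vector about the tool's x, y, z in degrees. In form: [{"x": .., "y": .., "z": .., "ax": .., "ay": .., "az": ..}, ...]. A call has exactly 5 rows; each row shifts and turns the commanded pose from where the row before left it, along the tool's axes as they then stand; what a row does not reach is not made up. A row lasts 1/10 s, in which the tool goes at most 50 mm and 8.59 degrees, less where a joint would pass 70% of its speed; a pose out of reach is approached as far as the arm can. A call is refused whole if a number of a shift passes 5 or a number of a turn 8.59, either way. A call with a gripper value outside its range is refused whole. "claw" is the gripper command: -1 is shut, 1 is fully open, values between are in proportion, set as the call begins (left out, the last holds). The fingers move at their own pace and stop on an object; "squeeze" is the grip in N (left out, the last holds). Time passes only in rows, so rows that do not move let the fingers close, or fill a call up. It gives the time, the measured TCP pose, the force, the opening and the grip force at its end, in the units of the state.
- env.get_obs(): the state, without advancing time (a new reading comes with each control period).
- env.read_camera(name): name is "scene" or "top"; returns the picture (420x560x3 uint8, red, green, blue); there is no depth.
- env.camera_params(name): a dict with "fx", "fy", "cx", "cy" (pixels), "extrinsics" (4x4, takes a point from world to camera coordinates). Camera axes: x right, y up, looking along -z (the intrinsics and any distortion apply to the point x, -y, -z); pixel columns grow to the right and rows downward; lengths in m; the calibration is good to about 2 mm. A picture is of the moment at which its call begins. camera_params takes no time and is no camera call.
- env.sign_off(): hands the job in; it is judged then, once.
The state is a dict: "time_s": time; "qpos": joint angles; "joint_velocities": joint speeds; "effort": joint torques, N m; "tool_pos": TCP position; "tool_rot": TCP orientation; "force": force on the tool from outside, world axes, zero at the start; "wrist_torque": the same for the moment, N m; "grip_width": finger opening in m; "grasp_force": force on a finger pad.
Only numpy, scipy, OpenCV 4.12 (cv2) and the standard library are available. Lean on these libraries where they do the work, as an engineer would, in place of code of your own. Each camera call takes 0.05 s, during which the arm holds its last target. There are 200 camera calls.

TASK

Hang the loose aluminium drying bracket on the white stand, on the stud that is above the glass beaker (not the one above the jar), with its ledge facing out. Slip the round part of its keyhole over the stud's head, slide the bracket down until the narrow slot sits fully home on the stud, and let go. Leave the beaker, the jar and everything else standing where it is.

Things in the scene. Friction and masses are not known exactly. Their poses are not given: they have to be found in the camera images.
- bracket: Loose L-shaped aluminium bracket, about 0.25 kg, standing on its ledge like a bookend. Origin: bottom of the upright plate, mid thickness and width; z up, x from ledge side to flat back, y along the width. Plate 6 mm thick (x -3 to 3), 100 wide, 95 high, grip tab above it to z = 145. Ledge along the plate's foot out to x = -59, 100 wide, 5 thick, two 26 mm holes, lip 14 high at its front.
- entry_hole (a point): Centre of the round (eight-sided) entry hole of the bracket's keyhole, 25 mm across, mid thickness: bracket x 0, y 0, z 52 mm. The keyhole goes right through the plate; from this hole a slot 12 mm wide runs straight up to z = 80.
- slot_end (a point): Where the stud's neck axis lies in the bracket when the slot is fully home: bracket x 0, y 0, z 76 mm, 24 mm above the entry hole's centre, mid thickness.
- tab_top (a point): Middle of the top edge of the bracket's plain grip tab (bracket x 0, y 0, z 145 mm). The tab is 40 mm wide (y), 6 mm thick (x), z 95 to 145: pinch it across its thickness from above.
- stand: White fixed stand, upright panel facing roughly to the robot (yaw varies). Origin: on the bench under the middle of the panel's front face; x into the panel, y left, z up. Panel 310 mm wide, top at z = 187, x 0 to 10. Base 8 high, x -90 to 60. Three ribs 8 thick, y = -151, 0, 151, stick 23 out of its front up to z = 184: two bays 143 wide, a stud in each. Foot of a hung bracket: z = 99.
- stud_left (a point): Middle of the left stud's neck: stand x -6, y 75.5, z 175 mm; stand frame axes. The stud is level and points to the stand's -x: steel neck 8 mm diameter, 12 long from the panel's face, then a round head 18 diameter, 6 thick, ending 18 from the panel. A hung plate sits between panel and head with 6 mm of play.
- stud_right (a point): Middle of the right stud's neck: stand x -6, y -75.5, z 175 mm; the same stud as the left one.
- beaker: Empty clear glass beaker, 61 diameter, 77 high, standing on the stand's base under one of the two studs (left or right varies). Origin: centre of its underside.
- jar: White round jar with an orange lid, 57 diameter, 65 high, on the base under the other stud. Origin: centre of its underside.
- big_bottle: Square-shouldered white bottle, 75x75x166, standing on the bench in front of the stand. Origin: centre of its underside.
- tube_rack: Green rack with tubes, 72x96x98, on the bench on the other side of the stand from the bracket. Origin: centre of its underside.
- small_bottle: White bottle, 63x63x136, on the bench to the far left. Origin: centre of its underside.
- carton: White carton, 74x110x45, on the bench to the far right. Origin: centre of its underside.
Mind the look-alikes: they are no part of the job. Leave any yellow look-alike of the beaker alone.

How it is judged:
By the outcome, as a careful person would: the job done as asked, in the order asked, and still so for the second after the job is handed in, with the robot touching nothing.
It also fails if it takes over 50 s, if anything falls off the work surface, if the arm or the gripper's body presses on something with over 40 N, if the wrist force passes 120 N, or if a joint passes its speed limit or range.

## Working session

There is one attempt and no reset: what is moved stays moved. The work goes in short steps, Python scripts to look and compute and a tool call to move; the robot and the scene stay as the last step left them, time stands still between calls to the robot, and variables do not carry over. Pictures are saved under pics/ and viewed, at most 10 in all, crops included, and the job is handed in when it is done.

Besides the shell and the picture viewer there is one more tool, called as name([rows], argument=value, ...), one row to a line, values as JSON. jog_arm: Moves the arm, as the interface text tells. Its arguments: {"type":"object","properties":{"motion":{"type":"array"},"claw":{"type":"number"},"squeeze":{"type":"number"}},"required":["motion"]}

```bash
ls; mkdir -p pics; cat > h.py <<'E'
import numpy as np, cv2
from cell import env
from scipy.spatial.transform import Rotation as R
def P(n):
    c=env.camera_params(n); return c
def proj(n,p):
    c=P(n);E=np.array(c['extrinsics']);q=np.atleast_2d(p)@E[:3,:3].T+E[:3,3]
    return np.c_[c['fx']*q[:,0]/-q[:,2]+c['cx'], c['fy']*-q[:,1]/-q[:,2]+c['cy']]
def ray(n,uv):
    c=P(n);E=np.array(c['extrinsics']);d=np.array([(uv[0]-c['cx'])/c['fx'],-(uv[1]-c['cy'])/c['fy'],-1])
    return -E[:3,:3].T@E[:3,3], E[:3,:3].T@d
def onz(n,uv,z):
    o,d=ray(n,uv); return o+d*(z-o[2])/d[2]
def tri(a,b):
    A=[];B=[]
    for n,uv in (a,b):
        o,d=ray(n,uv);d=d/np.linalg.norm(d);M=np.eye(3)-np.outer(d,d);A.append(M);B.append(M@o)
    return np.linalg.lstsq(np.vstack(A),np.hstack(B),rcond=None)[0]
def snap(n,f,crop=None,s=1):
    im=env.read_camera(n); 
    cv2.imwrite('pics/raw_'+f,im[:,:,::-1])
    if crop: im=im[crop[1]:crop[3],crop[0]:crop[2]]
    cv2.imwrite('pics/'+f,cv2.resize(im[:,:,::-1],None,fx=s,fy=s,interpolation=cv2.INTER_CUBIC)); 
E
python3 - <<'E'
from h import *
snap('scene','s0.png',s=1.4);snap('top','t0.png',s=1.4)
for n in('scene','top'):print({k:(np.round(v,3).tolist()) for k,v in P(n).items() if k!='x' and not isinstance(v,str)})
o=env.get_obs();print(o['tool_pos'],o['tool_rot'],o['time_s'],o['force'],o['grip_width'])
E
```

```text
pics
{'fx': 408.34, 'fy': 408.34, 'cx': 286.608, 'cy': 212.161, 'extrinsics': [[0.888, -0.46, 0.001, -0.474], [0.348, 0.671, 0.655, -0.27], [-0.302, -0.581, 0.756, -1.238], [0.0, 0.0, 0.0, 1.0]]}
{'fx': 412.029, 'fy': 412.029, 'cx': 279.528, 'cy': 208.645, 'extrinsics': [[0.011, -1.0, -0.006, 0.002], [0.995, 0.011, 0.104, -0.523], [-0.104, -0.007, 0.995, -1.237], [0.0, 0.0, 0.0, 1.0]]}
[0.18314481 0.62314345 0.22156828] [-1.79899286e+02  7.56660986e-03  1.63631880e+02] 0.1 [-0.27239068  0.04684478 -0.29550252] 0.08705207603011599
```

View pics/s0.png

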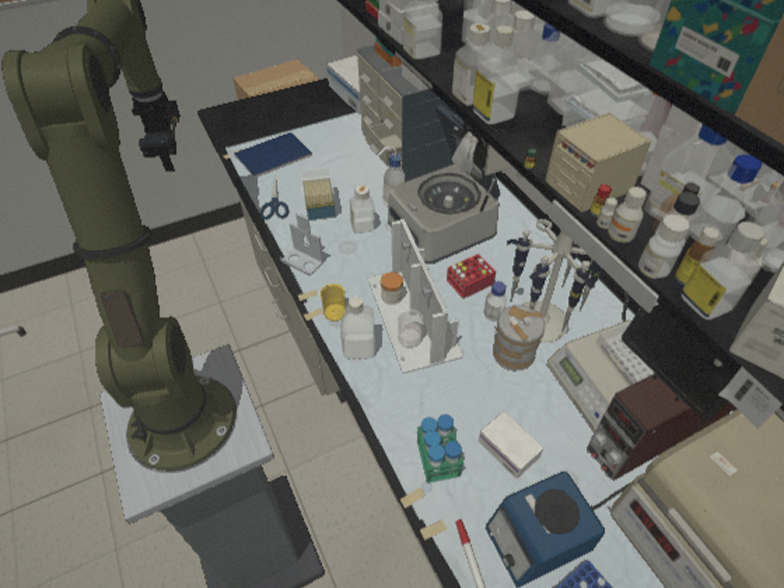

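View pics/t0.png

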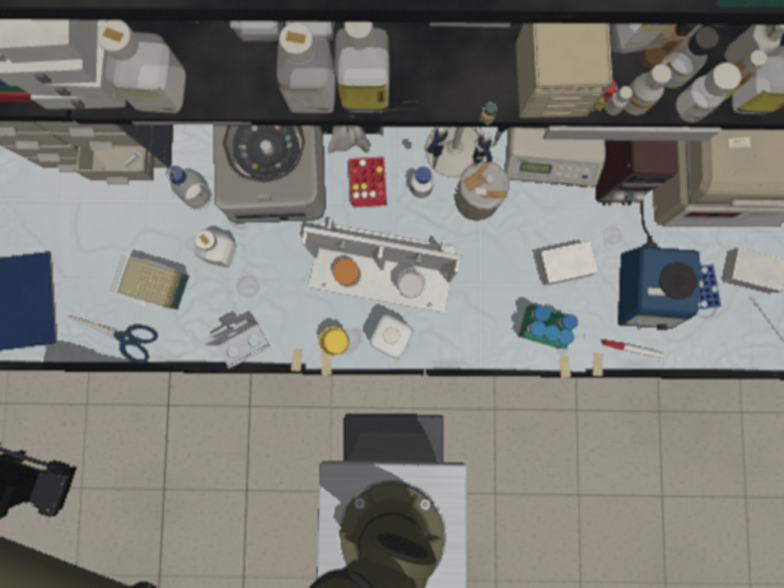

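```bash
python3 - <<'E'
import cv2,numpy as np
s=cv2.imread('pics/raw_s0.png');t=cv2.imread('pics/raw_t0.png')
f=lambda i,x,y,w,h,k:cv2.resize(i[y:y+h,x:x+w],None,fx=k,fy=k,interpolation=cv2.INTER_CUBIC)
a=np.hstack([f(s,190,145,60,60,6.5),f(t,140,215,60,60,6.5)])
cv2.imwrite('pics/c1.png',a)
b=np.hstack([f(s,255,150,80,120,4.9),f(t,210,150,122,120*0+80,3.2) if 0 else np.vstack([f(t,212,150,122,80,3.3),np.zeros((588-264,403,3),np.uint8)])])
cv2.imwrite('pics/c2.png',b);print(a.shape,b.shape)
E
```

```text
(390, 780, 3) (588, 795, 3)
```

View pics/c1.png

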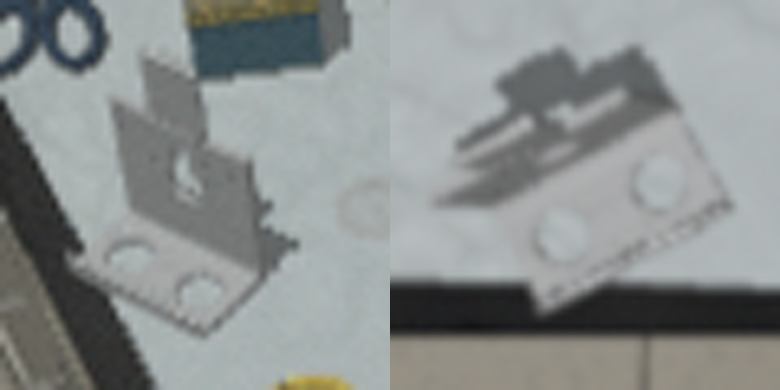

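View pics/c2.png

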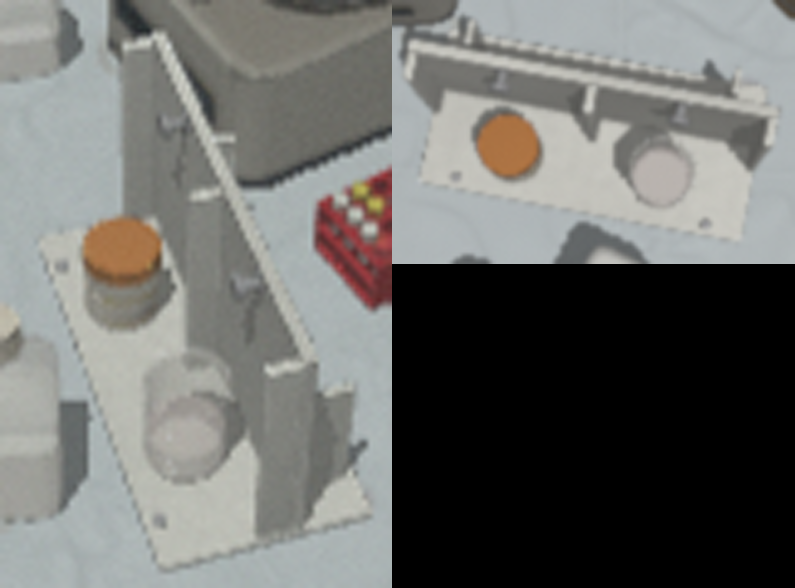

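```bash
python3 - <<'E'
from h import *
np.set_printoptions(precision=4,suppress=True)
S=lambda x,y:('scene',(190-.5+x/6.5,145-.5+y/6.5)); T=lambda x,y:('top',(140-.5+(x-390)/6.5,215-.5+y/6.5))
S2=lambda x,y:('scene',(255-.5+x/4.9,150-.5+y/4.9)); T2=lambda x,y:('top',(212-.5+(x-392)/3.3,150-.5+y/3.3))
for n in('scene','top'):print(n,ray(n,(0,0))[0])
print('lip A',onz(*T(540,312),.014),'B',onz(*T(733,208),.014))
print('scene lip',onz(*S(72,255),.014),onz(*S(205,335),.0))
print('foot', onz(*S(135,210),.005),onz(*S(262,270),.0))
print('plate top', onz(*S(110,98),.095),onz(*S(252,160),.095))
print('tab top', onz(*S(145,50),.145),onz(*S(203,85),.145))
for nm,a,b in(('lhead',S2(170,120),T2(500,80)),('rhead',S2(240,285),T2(681,112))):
    print(nm,tri(a,b),onz(*a,.175),onz(*b,.175))
print('base front corners',onz(*T2(420,180),.008),onz(*T2(740,240),.008),onz(*S2(160,568),.008),onz(*S2(42,240),.008))
print('rib tops front (z184) scene L,M,R',onz(*S2(125,45),.184),onz(*S2(190,198),.184),onz(*S2(266,372),.184))
print('top rib fronts',onz(*T2(410,78),.184),onz(*T2(589,112),.184),onz(*T2(768,150),.184))
print('beaker', onz(*T2(660,175),.077),'jar',onz(*T2(508,145),.065))
# panel top strip in top view: bright mask
im=cv2.imread('pics/raw_t0.png')[:,:,::-1].astype(int)
E
```

```text
scene [ 0.1409 -0.7574  1.1126]
top [ 0.3911 -0.0016  1.2847]
lip A [0.3543 0.3645 0.014 ] B [0.4041 0.275  0.014 ]
scene lip [0.3563 0.3642 0.014 ] [0.405  0.2818 0.    ]
foot [0.4042 0.3921 0.005 ] [0.4539 0.3154 0.    ]
plate top [0.4023 0.3917 0.095 ] [0.4549 0.3064 0.095 ]
tab top [0.4203 0.3637 0.145 ] [0.4382 0.3219 0.145 ]
lhead [0.5999 0.1044 0.1788] [0.6002 0.1082 0.175 ] [0.6021 0.1043 0.175 ]
rhead [ 0.5734 -0.0446  0.1752] [ 0.57   -0.0437  0.175 ] [ 0.5768 -0.0458  0.175 ]
base front corners [0.5371 0.194  0.008 ] [ 0.4835 -0.1086  0.008 ] [ 0.4796 -0.1097  0.008 ] [0.5361 0.1915 0.008 ]
rib tops front (z184) scene L,M,R [0.6028 0.1806 0.184 ] [0.5736 0.0299 0.184 ] [ 0.5461 -0.1185  0.184 ]
top rib fronts [0.6013 0.1775 0.184 ] [0.5745 0.03   0.184 ] [ 0.5446 -0.1166  0.184 ]
beaker [ 0.536  -0.0312  0.077 ] jar [0.5633 0.1063 0.065 ]
```

```bash
cat >> h.py <<'E'
def plan(xyz,yaw,n,roll=180,pitch=0):
    o=env.get_obs();p=np.array(o['tool_pos']);r=R.from_euler('xyz',o['tool_rot'],degrees=True)
    g=R.from_euler('xyz',[roll,pitch,yaw],degrees=True);rv=(r.inv()*g).as_rotvec()/n
    d=(np.array(xyz)-p)/n
    print('t',o['time_s'],'pos',p.round(4),'rot',np.round(o['tool_rot'],2),'w',round(o['grip_width'],4),'F',np.round(o['force'],1),'G',np.round(o['grasp_force'],1))
    for i in range(n):
        s=r.inv().apply(d)*100; print('row',s.round(2),np.degrees(rv).round(2)); r=r*R.from_rotvec(rv)
E
python3 - <<'E'
from h import *
plan([.4295,.3485,.2],120.5,10)
E
```

```text
t 0.1 pos [0.1831 0.6231 0.2216] rot [-1.7990e+02  1.0000e-02  1.6363e+02] w 0.0871 F [-0.3  0.  -0.3] G 0.0
row [-3.14 -1.94  0.22] [-0.01  0.    4.31]
row [-3.27 -1.7   0.22] [-0.01  0.    4.31]
row [-3.39 -1.45  0.22] [-0.01  0.    4.31]
row [-3.49 -1.19  0.22] [-0.01  0.    4.31]
row [-3.57 -0.92  0.22] [-0.01  0.    4.31]
row [-3.63 -0.65  0.22] [-0.01  0.    4.31]
row [-3.67 -0.38  0.22] [-0.01  0.    4.31]
row [-3.69 -0.1   0.22] [-0.01  0.    4.31]
row [-3.69  0.18  0.22] [-0.01  0.    4.31]
row [-3.66  0.45  0.22] [-0.01  0.    4.31]
```

In the scene view the bracket is at (216,175) and in the top view at (170,239). It is the only L-shaped plate; the scissors at (196,150), the rack and the stand ribs are not it. The crop shows its keyhole, tab and two-hole ledge.

The glass beaker is in the right bay (top (293,201)) with the right stud above it at about (300,183). The orange-lid jar is in the left bay (top (247,194)). The yellow beaker at top (238,243) is the look-alike. The goal is therefore the right stud, at about (0.577, -0.047, 0.175), with stand yaw about -10.6°.

jog_arm([
  {"x": -3.15, "y": -1.95, "z": 0.2, "az": 4.3},
  {"x": -3.25, "y": -1.7, "z": 0.2, "az": 4.3},
  {"x": -3.4, "y": -1.45, "z": 0.2, "az": 4.3},
  {"x": -3.5, "y": -1.2, "z": 0.2, "az": 4.3},
  {"x": -3.55, "y": -0.9, "z": 0.2, "az": 4.3},
], claw=1)

```text
$.motion[0]: bad value
```

jog_arm([
  {"x": -3.65, "y": -0.65, "z": 0.2, "az": 4.3},
  {"x": -3.65, "y": -0.4, "z": 0.2, "az": 4.3},
  {"x": -3.7, "y": -0.1, "z": 0.2, "az": 4.3},
  {"x": -3.7, "y": 0.2, "z": 0.2, "az": 4.3},
  {"x": -3.65, "y": 0.45, "z": 0.2, "az": 4.3},
])

```text
$.motion[0]: bad value
```

```bash
python3 - <<'E'
from h import *
snap('scene','s1.png',(170,95,270,215),5)
plan([.4295,.3485,.101],120.5,5)
print(proj('scene',[[.4295,.3485,.145],[.4295,.3485,.2]]))
E
```

```text
t 0.15 pos [0.1832 0.6232 0.2217] rot [-179.91    0.    163.63] w 0.0869 F [ 0.  -0.5 -0.6] G 0.0
row [-6.28 -3.88  2.42] [-0.02  0.01  8.63]
row [-6.79 -2.89  2.42] [-0.02  0.01  8.63]
row [-7.14 -1.84  2.42] [-0.02  0.01  8.63]
row [-7.34 -0.75  2.42] [-0.02  0.01  8.63]
row [-7.37  0.36  2.41] [-0.02  0.01  8.63]
[[215.72951655 153.90720557]
 [213.66432846 141.83768312]]
```

View pics/s1.png

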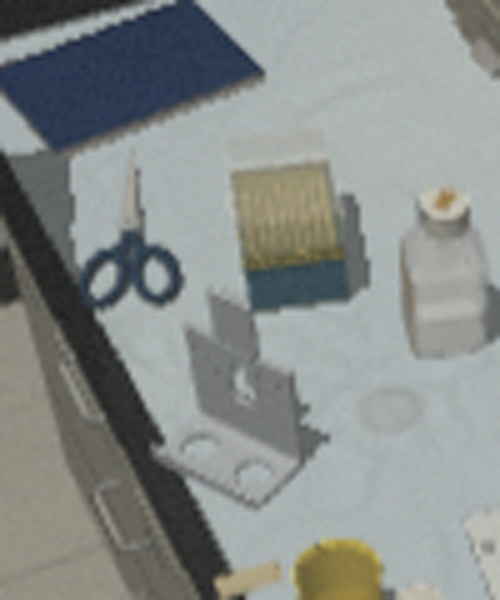

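The move was refused, probably because a row needs all six keys. The picture shows the bracket undisturbed, with its tab top at about (216,155), which agrees with my estimate.

jog_arm([
  {"x": -3.15, "y": -1.95, "z": 0.2, "ax": 0, "ay": 0, "az": 4.3},
  {"x": -3.25, "y": -1.7, "z": 0.2, "ax": 0, "ay": 0, "az": 4.3},
  {"x": -3.4, "y": -1.45, "z": 0.2, "ax": 0, "ay": 0, "az": 4.3},
  {"x": -3.5, "y": -1.2, "z": 0.2, "ax": 0, "ay": 0, "az": 4.3},
  {"x": -3.55, "y": -0.9, "z": 0.2, "ax": 0, "ay": 0, "az": 4.3},
], claw=1)

```text
time_s: 0.65
tool_pos: [0.3071, 0.485, 0.2122]
tool_rot: [-180.0, 0.0, 142.0]
force: [0.6, 1.0, 0.4]
grip_width: 0.0872
grasp_force: 0.0
```

jog_arm([
  {"x": -3.65, "y": -0.65, "z": 0.2, "ax": 0, "ay": 0, "az": 4.3},
  {"x": -3.65, "y": -0.4, "z": 0.2, "ax": 0, "ay": 0, "az": 4.3},
  {"x": -3.7, "y": -0.1, "z": 0.2, "ax": 0, "ay": 0, "az": 4.3},
  {"x": -3.7, "y": 0.2, "z": 0.2, "ax": 0, "ay": 0, "az": 4.3},
  {"x": -3.65, "y": 0.45, "z": 0.2, "ax": 0, "ay": 0, "az": 4.3},
])

```text
time_s: 1.15
tool_pos: [0.4306, 0.3478, 0.2024]
tool_rot: [-180.0, -0.0, 120.5]
force: [0.2, 1.0, 0.6]
grip_width: 0.0869
grasp_force: 0.0
```

```bash
python3 - <<'E'
from h import *
snap('scene','s1b.png',(180,115,250,205),6.5)
print(onz('scene',(170-.5+209/5,95-.5+288/5),.145),onz('scene',(170-.5+256/5,95-.5+319/5),.145))
plan([.4295,.3485,.101],120.5,5)
E
```

```text
[0.4188926  0.36503841 0.145     ] [0.43668031 0.31833114 0.145     ]
t 1.2 pos [0.436  0.3409 0.2022] rot [179.97   0.29 119.75] w 0.0872 F [ 3.5 -5.5  0.6] G 0.0
row [ 0.21 -0.04  2.02] [ 0.01  0.06 -0.15]
row [ 0.2  -0.04  2.02] [ 0.01  0.06 -0.15]
row [ 0.2  -0.04  2.02] [ 0.01  0.06 -0.15]
row [ 0.2  -0.04  2.02] [ 0.01  0.06 -0.15]
row [ 0.2  -0.04  2.02] [ 0.01  0.06 -0.15]
```

View pics/s1b.png

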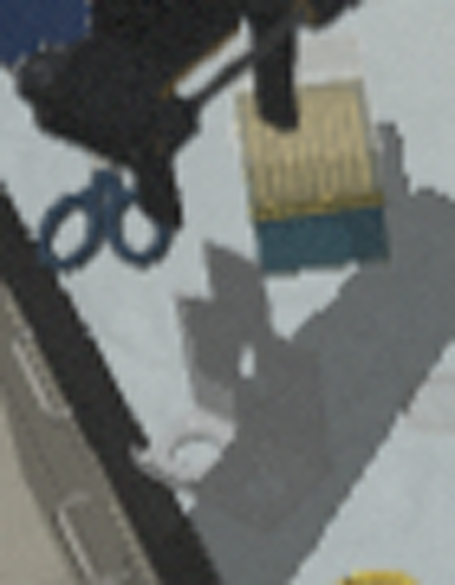

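The open fingers are above the bracket's tab, one on each side of it (tips at about (205,150) and (224,134)). The tab is centred between them.

jog_arm([
  {"x": -0.1, "y": 0, "z": 2.5, "ax": 0, "ay": 0, "az": 0},
  {"x": -0.1, "y": 0, "z": 2.5, "ax": 0, "ay": 0, "az": 0},
  {"x": -0.1, "y": 0, "z": 2.5, "ax": 0, "ay": 0, "az": 0},
  {"x": 0, "y": 0, "z": 1.5, "ax": 0, "ay": 0, "az": 0},
  {"x": 0, "y": 0, "z": 1.0, "ax": 0, "ay": 0, "az": 0},
])

```text
time_s: 1.7
tool_pos: [0.4307, 0.3463, 0.1012]
tool_rot: [-179.9, 0.0, 120.6]
force: [0.7, 0.0, 0.1]
grip_width: 0.0869
grasp_force: 0.0
```

jog_arm([
  {"x": 0, "y": 0, "z": 0, "ax": 0, "ay": 0, "az": 0},
  {"x": 0, "y": 0, "z": 0, "ax": 0, "ay": 0, "az": 0},
  {"x": 0, "y": 0, "z": 0, "ax": 0, "ay": 0, "az": 0},
  {"x": 0, "y": 0, "z": 0, "ax": 0, "ay": 0, "az": 0},
  {"x": 0, "y": 0, "z": 0, "ax": 0, "ay": 0, "az": 0},
], claw=-0.6, squeeze=10)

```text
time_s: 2.2
tool_pos: [0.4317, 0.3469, 0.1033]
tool_rot: [179.9, -0.0, 120.6]
force: [0.0, 0.1, -0.1]
grip_width: 0.055
grasp_force: 0.0
```

jog_arm([
  {"x": 0, "y": 0, "z": 0, "ax": 0, "ay": 0, "az": 0},
  {"x": 0, "y": 0, "z": 0, "ax": 0, "ay": 0, "az": 0},
  {"x": 0, "y": 0, "z": 0, "ax": 0, "ay": 0, "az": 0},
  {"x": 0, "y": 0, "z": 0, "ax": 0, "ay": 0, "az": 0},
  {"x": 0, "y": 0, "z": 0, "ax": 0, "ay": 0, "az": 0},
], claw=-1, squeeze=10)

```text
time_s: 2.7
tool_pos: [0.4314, 0.3466, 0.1025]
tool_rot: [180.0, 0.0, 120.6]
force: [0.4, -0.2, 0.4]
grip_width: 0.0152
grasp_force: 0.0
```

jog_arm([
  {"x": 0, "y": 0, "z": 0, "ax": 0, "ay": 0, "az": 0},
  {"x": 0, "y": 0, "z": 0, "ax": 0, "ay": 0, "az": 0},
  {"x": 0, "y": 0, "z": 0, "ax": 0, "ay": 0, "az": 0},
  {"x": 0, "y": 0, "z": 0, "ax": 0, "ay": 0, "az": 0},
  {"x": 0, "y": 0, "z": 0, "ax": 0, "ay": 0, "az": 0},
])

```text
time_s: 3.2
tool_pos: [0.4312, 0.3465, 0.1025]
tool_rot: [-180.0, 0.0, 120.6]
force: [-0.6, -1.0, -0.3]
grip_width: 0.0053
grasp_force: 10.0
```

jog_arm([
  {"x": 0, "y": 0, "z": 0, "ax": 0, "ay": 0, "az": 0},
  {"x": 0, "y": 0, "z": 0, "ax": 0, "ay": 0, "az": 0},
  {"x": 0, "y": 0, "z": 0, "ax": 0, "ay": 0, "az": 0},
  {"x": 0, "y": 0, "z": 0, "ax": 0, "ay": 0, "az": 0},
  {"x": 0, "y": 0, "z": 0, "ax": 0, "ay": 0, "az": 0},
], claw=-1, squeeze=40)

```text
time_s: 3.7
tool_pos: [0.4313, 0.3465, 0.1025]
tool_rot: [-180.0, 0.0, 120.6]
force: [-1.0, -0.6, 0.7]
grip_width: 0.0057
grasp_force: 40.0
```

jog_arm([
  {"x": 0, "y": 0, "z": -1, "ax": 0, "ay": 0, "az": 0},
  {"x": 0, "y": 0, "z": -4, "ax": 0, "ay": 0, "az": 0},
  {"x": 0, "y": 0, "z": -5, "ax": 0, "ay": 0, "az": 0},
  {"x": 0, "y": 0, "z": -5, "ax": 0, "ay": 0, "az": 0},
  {"x": 0, "y": 0, "z": -5, "ax": 0, "ay": 0, "az": 0},
])

```text
time_s: 4.2
tool_pos: [0.4314, 0.3464, 0.3053]
tool_rot: [179.9, -0.0, 120.6]
force: [0.7, 0.6, -1.9]
grip_width: 0.0056
grasp_force: 40.0
```

```bash
python3 - <<'E'
from h import *
print('bottle top', onz('top',(391/1.4,336/1.4),.166),[onz('top',(a/1.4,b/1.4),.14)[:2].round(3) for a,b in((392,312),(412,326),(395,356),(371,344))])
plan([.5536,-.0430,.3025],79.4,10)
E
```

```text
bottle top [0.42270366 0.00649911 0.166     ] [array([0.471, 0.005]), array([ 0.444, -0.035]), array([ 0.384, -0.002]), array([0.407, 0.046])]
t 4.2 pos [0.4314 0.3464 0.3053] rot [ 1.7992e+02 -2.0000e-02  1.2061e+02] w 0.0056 F [ 0.7  0.6 -1.9] G 40.0
row [-3.97 -0.93  0.03] [ 0.01 -0.    4.12]
row [-4.03 -0.64  0.03] [ 0.01 -0.    4.12]
row [-4.07 -0.35  0.03] [ 0.01 -0.    4.12]
row [-4.08 -0.06  0.03] [ 0.01 -0.    4.12]
row [-4.07  0.23  0.03] [ 0.01 -0.    4.12]
row [-4.05  0.53  0.03] [ 0.01 -0.    4.12]
row [-4.    0.82  0.03] [ 0.01 -0.    4.12]
row [-3.93  1.1   0.03] [ 0.01 -0.    4.12]
row [-3.84  1.38  0.03] [ 0.01 -0.    4.12]
row [-3.73  1.65  0.03] [ 0.01 -0.    4.12]
```

jog_arm([
  {"x": -3.95, "y": -0.95, "z": 0, "ax": 0, "ay": 0, "az": 4.1},
  {"x": -4.05, "y": -0.65, "z": 0, "ax": 0, "ay": 0, "az": 4.1},
  {"x": -4.05, "y": -0.35, "z": 0, "ax": 0, "ay": 0, "az": 4.1},
  {"x": -4.1, "y": -0.05, "z": 0, "ax": 0, "ay": 0, "az": 4.1},
  {"x": -4.05, "y": 0.25, "z": 0, "ax": 0, "ay": 0, "az": 4.1},
])

```text
time_s: 4.7
tool_pos: [0.4931, 0.1504, 0.3034]
tool_rot: [179.9, -0.0, 100.0]
force: [1.8, 0.5, -1.8]
grip_width: 0.0058
grasp_force: 40.0
```

jog_arm([
  {"x": -4.05, "y": 0.55, "z": 0, "ax": 0, "ay": 0, "az": 4.1},
  {"x": -4.0, "y": 0.8, "z": 0, "ax": 0, "ay": 0, "az": 4.1},
  {"x": -3.95, "y": 1.1, "z": 0, "ax": 0, "ay": 0, "az": 4.1},
  {"x": -3.85, "y": 1.4, "z": 0, "ax": 0, "ay": 0, "az": 4.1},
  {"x": -3.75, "y": 1.65, "z": 0, "ax": 0, "ay": 0, "az": 4.1},
])

```text
time_s: 5.2
tool_pos: [0.5549, -0.0446, 0.3034]
tool_rot: [179.9, -0.0, 79.5]
force: [0.7, -0.4, -2.4]
grip_width: 0.0058
grasp_force: 40.0
```

jog_arm([
  {"x": 0, "y": 0, "z": 0, "ax": 0, "ay": 0, "az": 0},
  {"x": 0, "y": 0, "z": 0, "ax": 0, "ay": 0, "az": 0},
  {"x": 0, "y": 0, "z": 0, "ax": 0, "ay": 0, "az": 0},
  {"x": 0, "y": 0, "z": 0, "ax": 0, "ay": 0, "az": 0},
  {"x": 0, "y": 0, "z": 0, "ax": 0, "ay": 0, "az": 0},
])

```text
time_s: 5.7
tool_pos: [0.5544, -0.0415, 0.3026]
tool_rot: [180.0, -0.0, 79.8]
force: [-0.2, -0.3, -1.9]
grip_width: 0.0056
grasp_force: 40.0
```

```bash
python3 - <<'E'
from h import *
snap('scene','s2.png',(240,100,340,220),4.9);snap('top','t2.png',(205,130,335,230),5)
a=cv2.imread('pics/s2.png');b=cv2.imread('pics/t2.png');b=cv2.resize(b,None,fx=.6,fy=.6,interpolation=cv2.INTER_AREA)
c=np.zeros((590,800,3),np.uint8);a=a[:590,:490];c[:a.shape[0],:a.shape[1]]=a;b=b[:,80:];c[:300,490:490+min(310,b.shape[1])]=b[:300,:310]
cv2.imwrite('pics/c3.png',c)
plan([.5536,-.0430,.3025],79.4,1)
E
```

```text
t 5.8 pos [ 0.5544 -0.042   0.3026] rot [ 1.7999e+02 -2.0000e-02  7.9720e+01] w 0.0057 F [ 0.4 -0.1 -2. ] G 40.0
row [-0.11 -0.06  0.01] [ 0.01 -0.02  0.32]
```

View pics/c3.png

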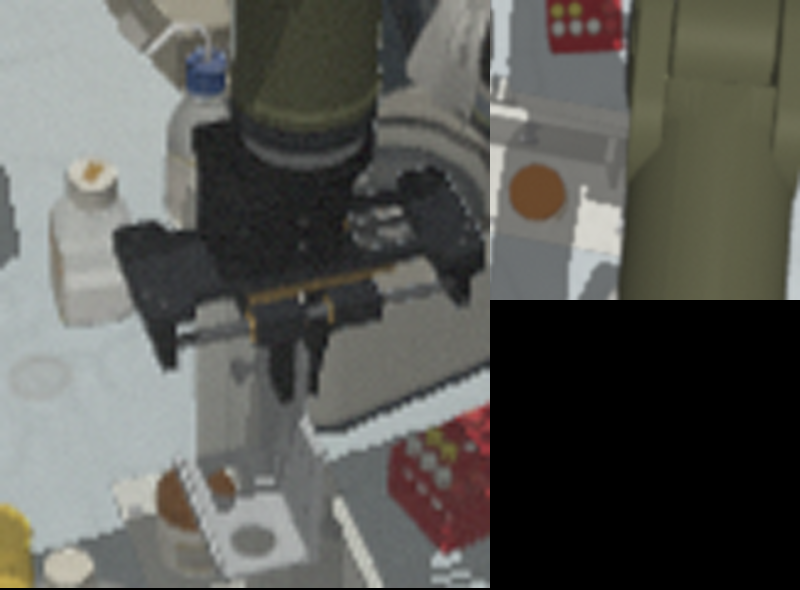

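The scene crop shows the held bracket over the right bay, level. Its ledge points at the robot, its lip runs from (180,462) to (225,578) in the crop, and its foot corner is at about (310,555). The top view is hidden by the arm.

```bash
cat >> h.py <<'E'
def brk(pts,e=0,zt=.1025):
    o=env.get_obs();y=np.radians(o['tool_rot'][2]-90);p=np.array(o['tool_pos'])
    X=np.array([np.cos(y),np.sin(y),0]);Y=np.array([-np.sin(y),np.cos(y),0])
    return np.array([p+X*a/1e3+Y*(b/1e3-e)+np.array([0,0,c/1e3-zt]) for a,b,c in pts])
E
python3 - <<'E'
from h import *
pts=dict(lipLtop=(-59,50,14),lipRtop=(-59,-50,14),lipRbot=(-59,-50,0),footR=(-3,-50,5),footRback=(3,-50,0),plateRtop=(-3,-50,95),plateLtop=(-3,50,95),footL=(-3,50,5),tabRtop=(0,-20,145),lipRtopin=(-55,-50,14))
for k,v in pts.items():
    for e in(0,.005): print(k,((proj('scene',brk([v],e))[0]+.5-[240,100])*4.9).round(0),end=' ')
    print()
im=cv2.imread('pics/raw_s2.png')
cv2.imwrite('pics/c4.png',cv2.resize(im[185:225,268:312],None,fx=14,fy=14,interpolation=cv2.INTER_CUBIC))
E
```

```text
lipLtop [176. 458.] lipLtop [178. 464.] 
lipRtop [223. 576.] lipRtop [226. 582.] 
lipRbot [223. 591.] lipRbot [226. 597.] 
footR [313. 565.] footR [316. 571.] 
footRback [322. 568.] footRback [325. 574.] 
plateRtop [318. 461.] plateRtop [321. 467.] 
plateLtop [264. 344.] plateLtop [266. 350.] 
footL [262. 449.] footL [264. 455.] 
tabRtop [309. 360.] tabRtop [312. 366.] 
lipRtopin [230. 574.] lipRtopin [232. 581.]
```

View pics/c4.png

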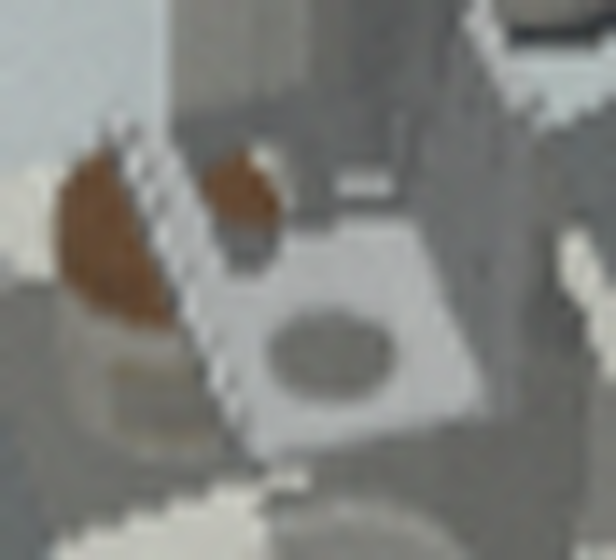

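```bash
python3 - <<'E'
from h import *
np.set_printoptions(precision=4,suppress=True)
S=lambda x,y:('scene',(190-.5+x/6.5,145-.5+y/6.5)); T=lambda x,y:('top',(140-.5+(x-390)/6.5,215-.5+y/6.5))
y=np.radians(30.6);X=np.array([np.cos(y),np.sin(y)]);Y=np.array([-np.sin(y),np.cos(y)]);g=np.array([.4313,.3465])
def loc(nm,a,z):
    q=onz(*a,z)[:2]-g; print(nm,(np.array([q@X,q@Y])*1e3).round(1))
# hole centroids, lip & outline by eye
loc('T holeL',T(560,236),.004);loc('T holeR',T(660,184),.004)
loc('S holeL',S(131,257),.004);loc('S holeR',S(199,291),.004)
loc('T lipA',T(540,312),.014);loc('T lipB',T(733,208),.014)
loc('T cornerR foot',T(675,105),.005)
loc('S lipLtop',S(72,255),.014);loc('S lipRbot',S(205,335),0)
loc('S plate topL',S(110,98),.095);loc('S plate topR',S(252,160),.095)
loc('S tabL',S(145,50),.145);loc('S tabR',S(203,85),.145)
loc('S entry hole',S(187,176),.052)
# current: right hole
o=env.get_obs();yy=np.radians(o['tool_rot'][2]-90);p=np.array(o['tool_pos'])
X=np.array([np.cos(yy),np.sin(yy)]);Y=np.array([-np.sin(yy),np.cos(yy)]);g=p[:2]
N=lambda x,y:('scene',(268-.5+x/14,185-.5+y/14));b=p[2]-.1025
loc('now holeR',N(332,355),b+.0035);loc('now footR',N(490,408),b+.005);loc('now lipRbot',N(252,460),b);loc('now lipLtop',N(115,115),b+.014)
E
```

```text
T holeL [-29.1  32. ]
T holeR [-31.2 -21.1]
S holeL [-31.6  30.8]
S holeR [-32.4 -20.4]
T lipA [-57.2  54.7]
T lipB [-59.8 -47.7]
T cornerR foot [ -1.8 -45.6]
S lipLtop [-55.6  53.5]
S lipRbot [-55.6 -42.3]
S plate topL [-2.  53.6]
S plate topR [ -0.2 -46.5]
S tabL [-0.7 20.4]
S tabR [ -6.6 -24.7]
S entry hole [3.4 9.1]
now holeR [-30.8 -20.2]
now footR [ -4.1 -45.3]
now lipRbot [-54.6 -40.2]
now lipLtop [-57.8  50.9]
```

Holes, ledge corners and plate edges all put the bracket's centre about 5 mm to the +y side of the TCP (tool +x). I'll shift for that and go down to entry height in front of the stud.

jog_arm([
  {"x": -0.2, "y": 0, "z": 2, "ax": 0, "ay": 0, "az": 0},
  {"x": -0.2, "y": 0, "z": 2, "ax": 0, "ay": 0, "az": 0},
  {"x": -0.1, "y": 0, "z": 2, "ax": 0, "ay": 0, "az": 0},
  {"x": 0, "y": 0, "z": 1.2, "ax": 0, "ay": 0, "az": 0},
  {"x": 0, "y": 0, "z": 0.5, "ax": 0, "ay": 0, "az": 0},
])

```text
time_s: 6.3
tool_pos: [0.5529, -0.0474, 0.2244]
tool_rot: [-179.9, 0.0, 79.7]
force: [-0.0, -0.1, -1.3]
grip_width: 0.0058
grasp_force: 40.0
```

jog_arm([
  {"x": 0, "y": 0, "z": 0, "ax": 0, "ay": 0, "az": 0},
  {"x": 0, "y": 0, "z": 0, "ax": 0, "ay": 0, "az": 0},
  {"x": 0, "y": 0, "z": 0, "ax": 0, "ay": 0, "az": 0},
  {"x": 0, "y": 0, "z": 0, "ax": 0, "ay": 0, "az": 0},
  {"x": 0, "y": 0, "z": 0, "ax": 0, "ay": 0, "az": 0},
])

```text
time_s: 6.8
tool_pos: [0.5538, -0.0478, 0.226]
tool_rot: [180.0, -0.0, 79.6]
force: [0.6, 0.0, -1.6]
grip_width: 0.0056
grasp_force: 40.0
```

```bash
python3 - <<'E'
from h import *
im=env.read_camera('scene');cv2.imwrite('pics/raw_s3.png',im[:,:,::-1])
cv2.imwrite('pics/c5.png',cv2.resize(im[155:235,265:335,::-1],None,fx=7.4,fy=7.4,interpolation=cv2.INTER_CUBIC))
plan([.5536,-.0430,.2255],79.6,1)
for k,v in dict(entry=(0,0,52),slot=(0,0,76),footR=(-3,-50,5),plateRtop=(-3,-50,95)).items(): print(k,((proj('scene',brk([v],-.0048))[0]+.5-[265,155])*7.4).round(0))
yy=np.radians(-10.4);X=np.array([np.cos(yy),np.sin(yy),0]);Y=np.array([-np.sin(yy),np.cos(yy),0])
st=X*(.5823-.018)+Y*.0597+[0,0,.175];print(st,((proj('scene',st)[0]+.5-[265,155])*7.4).round(0))
E
```

```text
t 6.85 pos [ 0.5537 -0.0478  0.2259] rot [ 1.7996e+02 -2.0000e-02  7.9620e+01] w 0.0061 F [ 0.4 -1.1 -1.8] G 40.0
row [ 0.47 -0.1   0.04] [ 0.04 -0.02  0.02]
entry [255. 405.]
slot [256. 366.]
footR [283. 568.]
plateRtop [290. 425.]
[ 0.56580637 -0.04314774  0.175     ] [279. 396.]
```

View pics/c5.png

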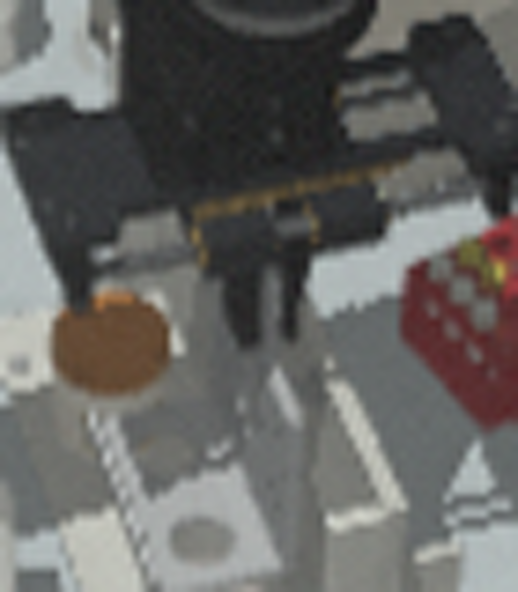

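The ledge's right corner is at (280,568) in the crop, where I predicted it, and the bracket is clear of the right rib. Pushing in gently while watching the force.

jog_arm([
  {"x": 0, "y": 0.3, "z": 0, "ax": 0, "ay": 0, "az": 0},
  {"x": 0, "y": 0.3, "z": 0, "ax": 0, "ay": 0, "az": 0},
  {"x": 0, "y": 0.2, "z": 0, "ax": 0, "ay": 0, "az": 0},
  {"x": 0, "y": 0.2, "z": 0, "ax": 0, "ay": 0, "az": 0},
  {"x": 0, "y": 0.2, "z": 0, "ax": 0, "ay": 0, "az": 0},
])

```text
time_s: 7.35
tool_pos: [0.5655, -0.05, 0.2255]
tool_rot: [-180.0, 0.0, 79.6]
force: [0.7, -0.1, -1.5]
grip_width: 0.0057
grasp_force: 40.0
```

jog_arm([
  {"x": 0, "y": 0.1, "z": 0, "ax": 0, "ay": 0, "az": 0},
  {"x": 0, "y": 0.1, "z": 0, "ax": 0, "ay": 0, "az": 0},
  {"x": 0, "y": 0.1, "z": 0, "ax": 0, "ay": 0, "az": 0},
  {"x": 0, "y": 0, "z": 0, "ax": 0, "ay": 0, "az": 0},
  {"x": 0, "y": 0, "z": 0, "ax": 0, "ay": 0, "az": 0},
])

```text
time_s: 7.85
tool_pos: [0.5683, -0.0505, 0.2256]
tool_rot: [-180.0, -0.0, 79.6]
force: [0.4, 1.0, -1.2]
grip_width: 0.006
grasp_force: 40.0
```

jog_arm([
  {"x": 0, "y": 0.1, "z": 0, "ax": 0, "ay": 0, "az": 0},
  {"x": 0, "y": 0.1, "z": 0, "ax": 0, "ay": 0, "az": 0},
  {"x": 0, "y": 0.1, "z": 0, "ax": 0, "ay": 0, "az": 0},
  {"x": 0, "y": 0.1, "z": 0, "ax": 0, "ay": 0, "az": 0},
  {"x": 0, "y": 0.1, "z": 0, "ax": 0, "ay": 0, "az": 0},
])

```text
time_s: 8.35
tool_pos: [0.5733, -0.0514, 0.2256]
tool_rot: [180.0, -0.0, 79.6]
force: [0.4, 0.1, -2.5]
grip_width: 0.0057
grasp_force: 40.0
```

jog_arm([
  {"x": 0, "y": 0.1, "z": 0, "ax": 0, "ay": 0, "az": 0},
  {"x": 0, "y": 0.1, "z": 0, "ax": 0, "ay": 0, "az": 0},
  {"x": 0, "y": 0.1, "z": 0, "ax": 0, "ay": 0, "az": 0},
  {"x": 0, "y": 0, "z": 0, "ax": 0, "ay": 0, "az": 0},
  {"x": 0, "y": 0, "z": 0, "ax": 0, "ay": 0, "az": 0},
])

```text
time_s: 8.85
tool_pos: [0.5761, -0.052, 0.2255]
tool_rot: [-180.0, -0.0, 79.6]
force: [0.3, 0.1, -1.7]
grip_width: 0.0059
grasp_force: 40.0
```

jog_arm([
  {"x": 0, "y": 0.1, "z": 0, "ax": 0, "ay": 0, "az": 0},
  {"x": 0, "y": 0.1, "z": 0, "ax": 0, "ay": 0, "az": 0},
  {"x": 0, "y": 0.1, "z": 0, "ax": 0, "ay": 0, "az": 0},
  {"x": 0, "y": 0, "z": 0, "ax": 0, "ay": 0, "az": 0},
  {"x": 0, "y": 0, "z": 0, "ax": 0, "ay": 0, "az": 0},
])

```text
time_s: 9.35
tool_pos: [0.5788, -0.0524, 0.2255]
tool_rot: [-180.0, -0.0, 79.6]
force: [-1.6, -0.1, -1.3]
grip_width: 0.0056
grasp_force: 40.0
```

jog_arm([
  {"x": 0, "y": 0.1, "z": 0, "ax": 0, "ay": 0, "az": 0},
  {"x": 0, "y": 0.1, "z": 0, "ax": 0, "ay": 0, "az": 0},
  {"x": 0, "y": 0, "z": 0, "ax": 0, "ay": 0, "az": 0},
  {"x": 0, "y": 0, "z": 0, "ax": 0, "ay": 0, "az": 0},
  {"x": 0, "y": 0, "z": 0, "ax": 0, "ay": 0, "az": 0},
])

```text
time_s: 9.85
tool_pos: [0.5793, -0.0525, 0.2252]
tool_rot: [-179.7, -0.0, 79.7]
force: [-6.3, 0.5, 1.7]
grip_width: 0.0057
grasp_force: 40.0
```

Contact at the panel comes where predicted, so the plate is past the head. Backing off 3.5 mm and sliding down.

jog_arm([
  {"x": 0, "y": -0.2, "z": 0, "ax": 0, "ay": 0, "az": 0},
  {"x": 0, "y": -0.15, "z": 0, "ax": 0, "ay": 0, "az": 0},
  {"x": 0, "y": 0, "z": 0.2, "ax": 0, "ay": 0, "az": 0},
  {"x": 0, "y": 0, "z": 0.3, "ax": 0, "ay": 0, "az": 0},
  {"x": 0, "y": 0, "z": 0.3, "ax": 0, "ay": 0, "az": 0},
])

```text
time_s: 10.35
tool_pos: [0.5779, -0.0523, 0.2173]
tool_rot: [180.0, -0.0, 79.6]
force: [0.1, -1.0, -0.9]
grip_width: 0.0056
grasp_force: 40.0
```

jog_arm([
  {"x": 0, "y": 0, "z": 0.2, "ax": 0, "ay": 0, "az": 0},
  {"x": 0, "y": 0, "z": 0.2, "ax": 0, "ay": 0, "az": 0},
  {"x": 0, "y": 0, "z": 0.1, "ax": 0, "ay": 0, "az": 0},
  {"x": 0, "y": 0, "z": 0, "ax": 0, "ay": 0, "az": 0},
  {"x": 0, "y": 0, "z": 0, "ax": 0, "ay": 0, "az": 0},
])

```text
time_s: 10.85
tool_pos: [0.5777, -0.0522, 0.2126]
tool_rot: [180.0, -0.0, 79.6]
force: [0.7, 0.4, -2.2]
grip_width: 0.0055
grasp_force: 40.0
```

jog_arm([
  {"x": 0, "y": 0, "z": 0.2, "ax": 0, "ay": 0, "az": 0},
  {"x": 0, "y": 0, "z": 0.2, "ax": 0, "ay": 0, "az": 0},
  {"x": 0, "y": 0, "z": 0.2, "ax": 0, "ay": 0, "az": 0},
  {"x": 0, "y": 0, "z": 0.2, "ax": 0, "ay": 0, "az": 0},
  {"x": 0, "y": 0, "z": 0.1, "ax": 0, "ay": 0, "az": 0},
])

```text
time_s: 11.35
tool_pos: [0.5775, -0.0522, 0.2032]
tool_rot: [-180.0, 0.0, 79.6]
force: [-0.4, -0.1, -0.8]
grip_width: 0.0057
grasp_force: 40.0
```

jog_arm([
  {"x": 0, "y": 0, "z": 0.1, "ax": 0, "ay": 0, "az": 0},
  {"x": 0, "y": 0, "z": 0.1, "ax": 0, "ay": 0, "az": 0},
  {"x": 0, "y": 0, "z": 0.1, "ax": 0, "ay": 0, "az": 0},
  {"x": 0, "y": 0, "z": 0, "ax": 0, "ay": 0, "az": 0},
  {"x": 0, "y": 0, "z": 0, "ax": 0, "ay": 0, "az": 0},
])

```text
time_s: 11.85
tool_pos: [0.5778, -0.0522, 0.2013]
tool_rot: [180.0, -0.0, 79.6]
force: [-0.9, 0.4, 4.3]
grip_width: 0.0058
grasp_force: 40.0
```

The force rises exactly at the predicted home height, so the slot is home. Releasing.

jog_arm([
  {"x": 0, "y": 0, "z": 0, "ax": 0, "ay": 0, "az": 0},
  {"x": 0, "y": 0, "z": 0, "ax": 0, "ay": 0, "az": 0},
  {"x": 0, "y": 0, "z": 0, "ax": 0, "ay": 0, "az": 0},
  {"x": 0, "y": 0, "z": 0, "ax": 0, "ay": 0, "az": 0},
  {"x": 0, "y": 0, "z": 0, "ax": 0, "ay": 0, "az": 0},
], claw=-0.75, squeeze=5)

```text
time_s: 12.35
tool_pos: [0.5777, -0.0522, 0.2004]
tool_rot: [-180.0, 0.0, 79.6]
force: [0.5, -0.5, -0.7]
grip_width: 0.0108
grasp_force: 0.0
```

jog_arm([
  {"x": 0, "y": 0, "z": 0, "ax": 0, "ay": 0, "az": 0},
  {"x": 0, "y": 0, "z": 0, "ax": 0, "ay": 0, "az": 0},
  {"x": 0, "y": 0, "z": 0, "ax": 0, "ay": 0, "az": 0},
  {"x": 0, "y": 0, "z": 0, "ax": 0, "ay": 0, "az": 0},
  {"x": 0, "y": 0, "z": 0, "ax": 0, "ay": 0, "az": 0},
], claw=-0.2)

```text
time_s: 12.85
tool_pos: [0.5777, -0.0522, 0.2006]
tool_rot: [180.0, -0.0, 79.6]
force: [0.2, -0.4, -0.5]
grip_width: 0.0336
grasp_force: 0.0
```

jog_arm([
  {"x": 0, "y": 0, "z": 0, "ax": 0, "ay": 0, "az": 0},
  {"x": 0, "y": 0, "z": -0.5, "ax": 0, "ay": 0, "az": 0},
  {"x": 0, "y": 0, "z": -0.5, "ax": 0, "ay": 0, "az": 0},
  {"x": 0, "y": 0, "z": -1, "ax": 0, "ay": 0, "az": 0},
  {"x": 0, "y": 0, "z": -2, "ax": 0, "ay": 0, "az": 0},
])

```text
time_s: 13.35
tool_pos: [0.5769, -0.0521, 0.2405]
tool_rot: [-179.9, 0.0, 79.6]
force: [-0.3, 0.2, 0.8]
grip_width: 0.035
grasp_force: 0.0
```

jog_arm([
  {"x": 0, "y": 0, "z": -3, "ax": 0, "ay": 0, "az": 0},
  {"x": 0, "y": 0, "z": -3, "ax": 0, "ay": 0, "az": 0},
  {"x": 0, "y": 0, "z": -3, "ax": 0, "ay": 0, "az": 0},
  {"x": 4, "y": 0, "z": 0, "ax": 0, "ay": 0, "az": 0},
  {"x": 4, "y": 0, "z": 0, "ax": 0, "ay": 0, "az": 0},
])

```text
time_s: 13.85
tool_pos: [0.5929, 0.0257, 0.3335]
tool_rot: [179.8, -0.1, 79.4]
force: [0.8, 0.5, -0.2]
grip_width: 0.0348
grasp_force: 0.0
```

jog_arm([
  {"x": 5, "y": 0, "z": 0, "ax": 0, "ay": 0, "az": 0},
  {"x": 5, "y": 0, "z": 0, "ax": 0, "ay": 0, "az": 0},
  {"x": 5, "y": 0, "z": 0, "ax": 0, "ay": 0, "az": 0},
  {"x": 5, "y": 0, "z": 0, "ax": 0, "ay": 0, "az": 0},
  {"x": 3, "y": 0, "z": 0, "ax": 0, "ay": 0, "az": 0},
])

```text
time_s: 14.35
tool_pos: [0.6328, 0.2585, 0.3307]
tool_rot: [-180.0, -0.1, 79.9]
force: [-0.1, 0.4, -0.2]
grip_width: 0.0349
grasp_force: 0.0
```

```bash
python3 - <<'E'
from h import *
s=env.read_camera('scene')[150:280,240:345,::-1];t=env.read_camera('top')[140:270,200:335,::-1]
f=lambda i,k:cv2.resize(i,None,fx=k,fy=k,interpolation=cv2.INTER_CUBIC)
a=f(s,3.3);b=f(t,3.3);cv2.imwrite('pics/end.png',np.hstack([a,b]))
yy=np.radians(-10.4);X=np.array([np.cos(yy),np.sin(yy),0]);Y=np.array([-np.sin(yy),np.cos(yy),0])
for k,v in dict(tab=(0,0,145),footR=(-3,-50,5),plateRtop=(-3,-50,95),footL=(-3,50,5)).items():
    q=X*(.5823-.006+v[0]/1e3)+Y*(.0597+v[1]/1e3)+[0,0,.099+v[2]/1e3]
    print(k,((proj('scene',q)[0]-[240,150])*3.3).round(0),((proj('top',q)[0]-[200,140])*3.3).round(0)+[a.shape[1],0])
E
```

```text
tab [220. 137.] [676. 128.]
footR [229. 277.] [725. 170.]
plateRtop [233. 215.] [733. 154.]
footL [196. 201.] [613. 148.]
```

View pics/end.png

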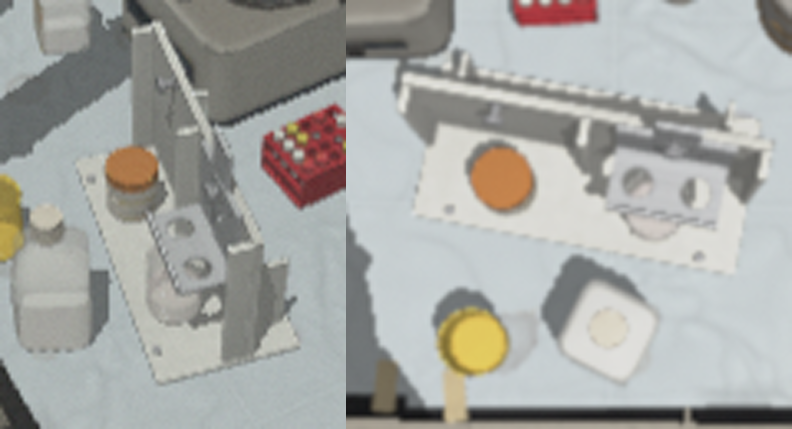

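The final picture shows the bracket hanging on the right stud, ledge outward (top crop about (667,185)), over the beaker. The stud head is visible in front of the plate at (675,148). The jar, beaker and bottle stand where they were, and the gripper is clear.

```bash
python3 -c "
from cell import env
print(env.sign_off())"
```

```text
the job is handed in; nothing more can be done
None
```

The bracket hangs fully home on the right stud, above the glass beaker, ledge facing out and released; nothing else looked moved in the last pictures, and the job was handed in at about 14.5 s.

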